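# Hold the middle-size contact probe on a marked flange spot

## Task

Take the middle-size one of the three orange contact probes (the 22 mm barrel) out of its rack on the turntable and hold its steel foot on the blue spot on the sloping flange of the half-nipple, square to the flange face, pushing it gently down so that the sprung flange sinks about 5 mm, half its travel, and never bottoms out. Finish while still holding the probe there, pressed on the spot: do not let go. Leave the other two probes, the copper gasket, the silver centering ring and the brass wing nut where they are.

Things in the scene. Friction and masses are not known exactly. Their poses are not given: they have to be found in the camera images.
- probe_mid_grip (a point): Barrel centre (grip here) of the middle-size (wanted) probe: orange barrel 22 mm diameter, 77 mm long, over a steel shank 12 mm diameter, 35 mm long; 118 mm overall with its black stub. On the axis, 75 mm above the flat foot, about where it balances; z runs from foot to stub. Upright in any of the rack's three holes, this point 115 mm above the work surface. Mass 0.08 to 0.17 kg.
- probe_mid_foot (a point): Centre of the flat foot (10 mm diameter) at the bottom of the middle-size probe's shank; z points up along the probe to its stub. Starts 40 mm above the work surface, in the rack hole.
- probe_slim_grip (a point): Barrel centre (grip here) of the slim (not wanted) probe: orange barrel 16 mm diameter, 77 mm long, over a steel shank 12 mm diameter, 35 mm long; 118 mm overall with its black stub. On the axis, 75 mm above the flat foot, about where it balances; z runs from foot to stub. Upright in any of the rack's three holes, this point 115 mm above the work surface.
- probe_stout_grip (a point): Barrel centre (grip here) of the stout (not wanted) probe: orange barrel 28 mm diameter, 77 mm long, over a steel shank 12 mm diameter, 35 mm long; 118 mm overall with its black stub. On the axis, 75 mm above the flat foot, about where it balances; z runs from foot to stub. Upright in any of the rack's three holes, this point 115 mm above the work surface.
- turntable: Locked aluminium turntable, 300 mm diameter, top at 30 mm height; fixed. Origin: on its axis, at the work surface. It carries a black knob (top at 60 mm), three bolt bins (rims 62 mm) and, 85 mm along its own -x, a white rack 50 (x) by 170 (y) mm, top at 75 mm, with three 14.5 mm holes 60 mm apart along its y, 40 mm deep. Fingers closing along its x axis clear the neighbouring probes.
- spot (a point): Centre of the blue spot, 20 mm diameter, on the upper face of the half-nipple's steel flange (114 mm outside diameter, 66 mm bore, eight dark bolt holes). z points out of the face, which slopes 20 degrees, facing up and to the nest's -x side; x runs up the slope, y is level. It lies 45 mm along y from the flange's centre, about 86 mm above the work surface, and sinks with the flange.
- nest: Fixed sprung nest carrying the half-nipple: dark steel base plate 120 x 120 x 12 mm with an aluminium sleeve 84 mm diameter leaning 20 degrees towards its own -x. Origin: centre of the plate's underside, on the work surface.
- nipple (a joint): How far the sprung half-nipple has been pushed down into its nest, along the flange face's axis, in m: 0 at rest (against a stop), 0.010 bottomed. It springs back. It starts to sink at about 1.5 N of push and needs 0.6 N more per mm: about 4.5 N at 5 mm.
- gasket: Copper gasket ring lying flat, 48 mm outside diameter, 3 mm thick; origin at the centre of its underside. Bystander.
- centering_ring: Silver centering ring lying flat, 55 mm outside diameter, 8 mm high; origin at the centre of its underside. Bystander.
- wing_nut: Brass wing nut standing on its hub, about 40 mm across the wings, 20 mm high; origin at the centre of its underside. Bystander.
Not all that is in view belongs to the job. There is more than one size of the nest; the job needs the smaller.

How it is judged (in metres and radians):
On the way:
1. the middle-size probe is held clear of its rack (height (world z) of probe_mid_foot above 0.08 m and contact force between the fingers and probe_mid above 1 N), for 0.1 s.
At the end, for the whole second after the job is handed in: Through the last second the middle-size probe is gripped by the fingers, the centre of its foot is within 10 mm of the spot's centre (inside the blue spot), its axis is within 8 degrees of square to the flange face, it presses on the flange with 1 to 12 N, and the flange is sunk between 2 and 8 mm (distance between probe_mid_foot and spot below 0.01 m and angle between the z axis of probe_mid_foot and the z axis of spot, either way round below 0.14 rad and value of joint nipple between 0.002 and 0.008 m and contact force between probe_mid and nest between 1 and 12 N and contact force between the fingers and probe_mid above 1 N); the arm keeps its last pose, push and grip.
It fails at once if the flange is bottomed out (sunk more than 9.5 mm) (value of joint nipple above 0.0095 m).
It fails at once if another probe is moved by more than 15 mm (distance of any of probe_slim_grip, probe_stout_grip from where it was at the start of the episode above 0.015 m).
It fails at once if the gasket, centering ring or wing nut is moved by more than 15 mm (distance of any of gasket, centering_ring, wing_nut from where it was at the start of the episode above 0.015 m).
It also fails if it takes over 38 s, if anything falls off the work surface, if the arm or the gripper's body presses on something with over 40 N, if the wrist force passes 120 N, or if a joint passes its speed limit or range.

## Robot

A 6-joint arm with a two-finger parallel gripper is mounted at the origin on the work surface. World frame = base frame: x ahead of the robot, y to its left, z up, the work surface at z = 0. Lengths are in mm, angles in rad, forces in N, time in s.
With the tool pointing down it reaches from about 400 to 925 mm from the base axis. Payload 3.4 kg.
Tool frame: the origin (TCP) lies on the centre line of the jaws, within the pads' length; the fingertips stand 22 mm ahead of it and the grasp point (between the pads) lies 3 mm ahead of it (arm.finger_overhang is the distance from the TCP to the fingertips, in mm); z points along the fingers, y is the line along which they close (so a half turn about z gives the same grasp; the last joint's range is limited). The gripper opens to 85 mm and grips with 20 to 120 N. Pads are 22 mm wide; open, the fingers measure 114 mm over their backs; the gripper's body (76 mm by 85 mm) begins 54 mm behind the grasp point. The pads swing forward as they close: fully open they stand 13 mm farther back than shut.
Start: joints at [1.075, 0.307, 1.506, -0, 1.328, -0.073], TCP at [235.43, 524.599, 253.305] pointing down, gripper open.
Joint ranges: [-3.12, 3.12], [-1.05, 2.28], [0.14, 2.33], [-1.42, 4.57], [0.1, 2.73], [-2.68, 2.68]. Speed limits (rad/s): [2.57, 2.57, 3.14, 3.14, 3.14, 3.14].

## Interface

Orientations are given as a 3x3 rotation matrix whose columns are the frame's x, y, z axes.
In Python, from station import arm, camera, ticket gives the robot as it stands. The module is installed in compiled form; this text tells all that it offers.
- The arm moves only by the tool move_arm, never from a script. Its argument "steps" is a list of rows, each an object with "fingers": the closure in counts, from 0 (fully open) to 255 (shut); "xyz": the shift along the tool's x, y, z in m, a list of three; "turn": the turn about the tool's z in rad. In form: [{"fingers": fingers, "xyz": [x, y, z], "turn": turn}, ...]. A call has 1 to 8 rows; each row is the pose to reach, as a shift and turn from the pose commanded when the call began, along the tool's axes at that moment; what a row does not reach only later rows make up. A row lasts 1/8 s, in which the tool goes at most 62.5 mm and 10.7 degrees, less where a joint would pass 70% of its speed; a pose out of reach is approached as far as the arm can. A call with a gripper value outside its range is refused whole. The fingers move at their own pace and stop on an object; "newtons" is the grip in N (left out, the last holds). Time passes only in rows, so rows that repeat a pose let the fingers close. It gives the time, the measured TCP pose, the force, the opening and the grip force at its end, in the units of the state.
- arm.observe(): the state, without advancing time (a new reading comes with each control period).
- camera(name): name is "scene" or "side" or "wrist"; returns a dict with "color" (384x512x3 uint8, red, green, blue), "K" (3x3 intrinsics, pixels), "T" (4x4, takes a point from camera to world coordinates). Camera axes: x right, y down, z forward; pixel columns grow to the right and rows downward; lengths in mm; the calibration is good to about 2 mm. A picture is of the moment at which its call begins. There is no depth.
- ticket.hand_in(): hands the job in; it is judged then, once.
The state is a dict: "time_s": time; "joint_pos": joint angles; "dq": joint speeds; "tau": joint torques, N m; "eef_pos": TCP position; "eef_rot": TCP orientation; "ft_force": force on the tool from outside, world axes, zero at the start; "ft_torque": the same for the moment, N m; "gripper_width": finger opening in mm; "grip_force": force on a finger pad.
Only numpy, scipy, OpenCV 4.12 (cv2) and the standard library are available. Lean on these libraries where they do the work, as an engineer would, in place of code of your own. Each camera call takes 0.05 s, during which the arm holds its last target. There are 200 camera calls.

## Working session

There is one attempt and no reset: what is moved stays moved. The work goes in short steps, Python scripts to look and compute and a tool call to move; the robot and the scene stay as the last step left them, time stands still between calls to the robot, and variables do not carry over. Pictures are saved under pics/ and viewed, at most 10 in all, crops included, and the job is handed in when it is done.

Besides the shell and the picture viewer there is one more tool, called as name([rows], argument=value, ...), one row to a line, values as JSON. move_arm: Moves the arm, as the interface text tells. Its arguments: {"type":"object","properties":{"steps":{"type":"array","items":{"type":"object","properties":{"fingers":{"type":"number"},"xyz":{"type":"array","items":{"type":"number"}},"turn":{"type":"number"}}}},"newtons":{"type":"number"}},"required":["steps"]}

```bash
mkdir -p pics; cat > h.py <<'E'
import numpy as np, cv2
from station import arm, camera, ticket
def ray(c,u,v):
    d=c["T"][:3,:3]@np.linalg.solve(c["K"],[u,v,1.]); return c["T"][:3,3],d/np.linalg.norm(d)
def plane(c,u,v,z):
    o,d=ray(c,u,v); return o+d*(z-o[2])/d[2]
def proj(c,p):
    q=np.linalg.inv(c["T"])@np.append(p,1); q=c["K"]@q[:3]; return q[:2]/q[2]
def tri(rs):
    A=0;b=0
    for o,d in rs:
        P=np.eye(3)-np.outer(d,d);A=A+P;b=b+P@o
    return np.linalg.solve(A,b)
def save(c,n): cv2.imwrite("pics/"+n,c["color"][:,:,::-1])
E
python3 - <<'E'
from h import *
ims=[]
for n in("scene","side","wrist"):
    c=camera(n); np.save(n+".npy",c,allow_pickle=True); ims.append(c["color"]); print(n,c["T"].round(2).tolist(),c["K"][0,0])
a=np.vstack([np.hstack(ims[:2]),np.hstack([ims[2],ims[2]*0])])
cv2.imwrite("pics/a.png",cv2.resize(a,(800,600))[:,:,::-1])
for n,i in zip(("scene","side"),ims): cv2.imwrite(f"pics/{n}.png",cv2.resize(i,(800,600))[:,:,::-1])
print(arm.observe()["eef_rot"])
E
```

```text
scene [[0.66, 0.63, -0.41, 892.58], [0.75, -0.55, 0.36, -397.49], [0.01, -0.54, -0.84, 888.67], [0.0, 0.0, 0.0, 1.0]] 367.9074710572973
side [[-0.92, -0.2, 0.34, 146.58], [-0.39, 0.43, -0.82, 821.35], [0.02, -0.88, -0.47, 601.58], [0.0, 0.0, 0.0, 1.0]] 397.28769103396803
wrist [[0.41, 0.86, 0.29, 158.87], [0.91, -0.39, -0.13, 557.78], [-0.0, 0.32, -0.95, 373.38], [0.0, 0.0, 0.0, 1.0]] 342.6901280121486
[[-9.12346381e-01  4.09418532e-01 -7.38848858e-04]
 [ 4.09419182e-01  9.12345374e-01 -1.36062091e-03]
 [ 1.17021923e-04 -1.54385646e-03 -9.99998801e-01]]
```

View pics/scene.png

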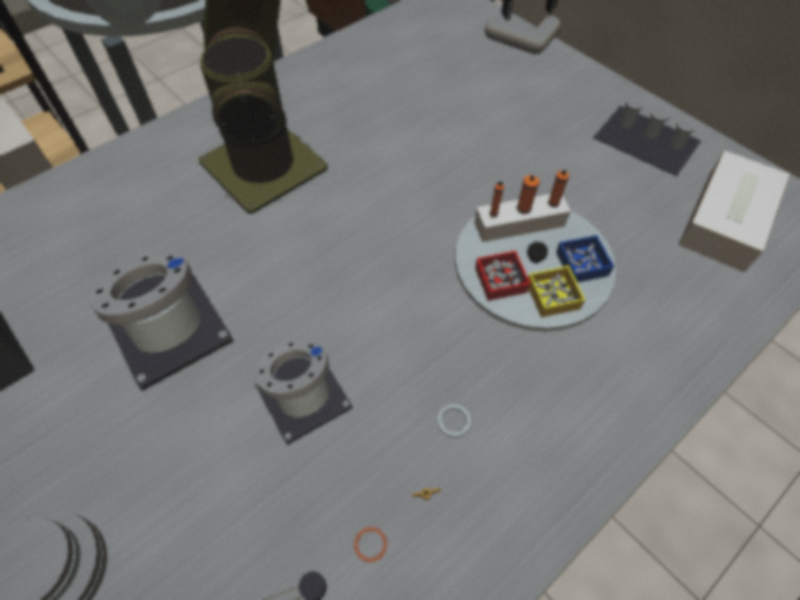

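View pics/side.png

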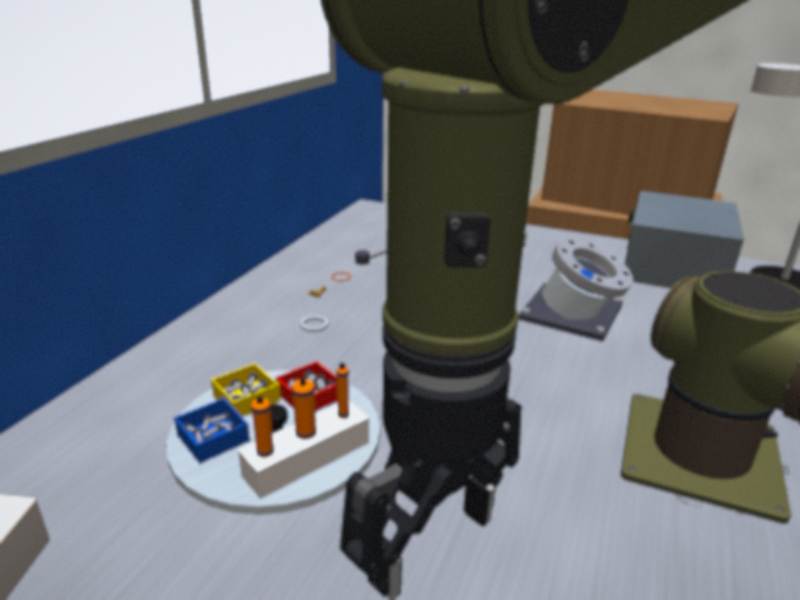

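Scene view (800x600 px): the three orange probes are at (497,200), (528,195) and (560,188). By width they look slim, stout and mid. The small nest is at (292,390) with its blue spot at (316,351), and the larger decoy nest is at (150,310). In the side view the probes are at (343,390), (305,408) and (262,425), and the arm hides the small nest.

```bash
cat >> h.py <<'E'
def orange(c,lo=150):
    h=cv2.cvtColor(c["color"],cv2.COLOR_RGB2HSV)
    m=cv2.inRange(h,(3,lo,60),(16,255,255))
    out=[]
    for k in cv2.findContours(m,0,cv2.CHAIN_APPROX_NONE)[0]:
        if cv2.contourArea(k)<40: continue
        p=k[:,0].astype(float); mu=p.mean(0); ax=np.linalg.svd(p-mu)[2][0]; ax*=np.sign(ax[1])
        r=cv2.minAreaRect(k); t=(p-mu)@ax; c0=np.array(r[0])
        out.append((c0,min(r[1]),max(r[1]),ax))
    return sorted(out,key=lambda o:o[0][0])
def blue(c):
    h=cv2.cvtColor(c["color"],cv2.COLOR_RGB2HSV)
    m=cv2.inRange(h,(105,140,60),(128,255,255))
    return [(np.array(cv2.minAreaRect(k)[0]),cv2.contourArea(k)) for k in cv2.findContours(m,0,cv2.CHAIN_APPROX_NONE)[0] if cv2.contourArea(k)>15]
E
python3 - <<'E'
from h import *
s,d,w=[np.load(n+".npy",allow_pickle=True).item() for n in("scene","side","wrist")]
O=[]
for c in(s,d):
    o=orange(c); O.append(o)
    for i in o: print(i[0].round(1),round(i[1],1),round(i[2],1),i[3].round(2))
S=[o for o in O[0] if 90<o[0][1]<150 and o[0][0]>290]; D=[o for o in O[1] if o[0][0]<240 and o[0][1]>220][::-1]
P=[]
for a,b in zip(S,D):
    p=tri([ray(s,*a[0]),ray(d,*b[0])]);P.append(p)
    for c,q in((s,a),(d,b)):
        z=(np.linalg.inv(c["T"])@np.append(p,1))[2]; print("diam",q[1]*z/c["K"][0,0])
    print(p.round(1), proj(s,p)-a[0])
print("wrist",[ (o[0].round(),o[1],o[2]) for o in orange(w)])
for c in(s,d,w): print("blue",[(b[0].round(1),b[1]) for b in blue(c)])
for b in blue(s): print(plane(s,*b[0],86).round(1))
a,b=S[2],D[2]
x0,y0=S[1][0].astype(int); A=cv2.resize(s["color"][y0-40:y0+40,x0-50:x0+50],(400,320),interpolation=2)
x0,y0=D[1][0].astype(int); B=cv2.resize(d["color"][y0-40:y0+40,x0-50:x0+50],(400,320),interpolation=2)
x0,y0=185,245; C=cv2.resize(s["color"][y0-40:y0+40,x0-50:x0+50],(340,272))
C=np.hstack([C,cv2.resize(w["color"],(363,272)),np.zeros((272,97,3),np.uint8)])
cv2.imwrite("pics/b.png",np.vstack([np.hstack([A,B]),C])[:,:,::-1])
E
```

```text
[166.5 258.5] 7.0 11.0 [-0.99  0.14]
[168.9 276.2] 10.6 25.9 [0.03 1.  ]
[193.6 247.3] 10.7 13.0 [-1.    0.03]
[194. 265.] 16.0 26.0 [0.07 1.  ]
[217.5 252.5] 7.0 23.0 [0.1 1. ]
wrist []
blue [(array([112., 168.]), 21.5), (array([383.8, 171.1]), 35.0)]
blue [(array([135.6, 274.2]), 1091.0), (array([375., 175.]), 18.0), (array([103. , 130.8]), 28684.5)]
blue []
[ 185.5 -288.9   86. ]
[678.8 260.2  86. ]Traceback (most recent call last):
  File "<stdin>", line 17, in <module>
IndexError: list index out of range
```

```bash
python3 - <<'E'
import re
t=open('h.py').read()
t=t.replace('(3,lo,60),(16,255,255))','(0,lo,40),(18,255,255)); m=cv2.morphologyEx(m,cv2.MORPH_CLOSE,np.ones((5,1),np.uint8))').replace('lo=150','lo=120').replace('(105,140,60)','(105,110,50)')
open('h.py','w').write(t)
E
python3 - <<'E'
from h import *
s,d,w=[np.load(n+".npy",allow_pickle=True).item() for n in("scene","side","wrist")]
h=cv2.cvtColor(s["color"],cv2.COLOR_RGB2HSV)
print(h[125,315:322].tolist(),h[225,196:208].tolist())
O=[]
for c in(s,d):
    o=orange(c); O.append(o)
    for i in o: print(i[0].round(1),round(i[1],1),round(i[2],1),i[3].round(2))
S=[o for o in O[0] if 90<o[0][1]<150 and o[0][0]>290]; D=[o for o in O[1] if o[0][0]<240 and o[0][1]>220][::-1]
for a,b in zip(S,D):
    p=tri([ray(s,*a[0]),ray(d,*b[0])])
    for c,q in((s,a),(d,b)):
        z=(np.linalg.inv(c["T"])@np.append(p,1))[2]; print("diam",q[1]*z/c["K"][0,0])
    print(p.round(1), proj(s,p)-a[0])
for c in(s,d): print("blue",[(b[0].round(1),b[1]) for b in blue(c)])
for b in blue(s): print(plane(s,*b[0],86).round(1))
x0,y0=338,125; A=cv2.resize(s["color"][y0-40:y0+40,x0-50:x0+50],(400,320),interpolation=2)
x0,y0=195,262; B=cv2.resize(d["color"][y0-40:y0+40,x0-50:x0+50],(400,320),interpolation=2)
x0,y0=190,245; C=cv2.resize(s["color"][y0-40:y0+40,x0-50:x0+50],(340,272))
C=np.hstack([C,cv2.resize(w["color"],(363,272)),np.zeros((272,97,3),np.uint8)])
cv2.imwrite("pics/b.png",np.vstack([np.hstack([A,B]),C])[:,:,::-1])
E
```

```text
[[6, 34, 104], [9, 97, 92], [8, 143, 84], [8, 153, 85], [8, 139, 86], [9, 94, 95], [8, 38, 108]] [[105, 5, 105], [112, 24, 118], [110, 68, 131], [111, 133, 134], [111, 172, 135], [111, 182, 137], [111, 179, 137], [111, 173, 136], [110, 143, 137], [111, 98, 133], [110, 43, 129], [107, 14, 126]]
[214.5   7.5] 15.0 33.0 [-1.    0.04]
[322.3 175.1] 25.9 31.2 [0.92 0.4 ]
[338.1 123.5] 9.2 22.1 [-0.26  0.97]
[357.6 120.3] 6.6 20.6 [-0.31  0.95]
[168.1 272. ] 13.0 34.7 [0.09 1.  ]
[203.8 253.3] 40.9 45.9 [-0.88  0.48]
[403.  104.3] 93.4 121.9 [-0.94  0.35]
diam 26.084266504469422
diam 82.09365945680032
[490.7 259.1 125.6] [-3.70981371 -0.8722991 ]
diam 18.95436351511714
diam 24.937057951977266
[522.4 323.9 116. ] [-0.46668217 -0.06182069]
blue [(array([202., 224.]), 18.5), (array([112., 168.]), 26.0), (array([374.4, 164. ]), 574.0)]
blue [(array([135.5, 274. ]), 1139.0), (array([375.5, 174.5]), 27.0), (array([103. , 130.8]), 28953.0)]
[ 484.6 -208.5   86. ]
[ 185.5 -288.9   86. ]
[646.7 260.3  86. ]
```

View pics/b.png

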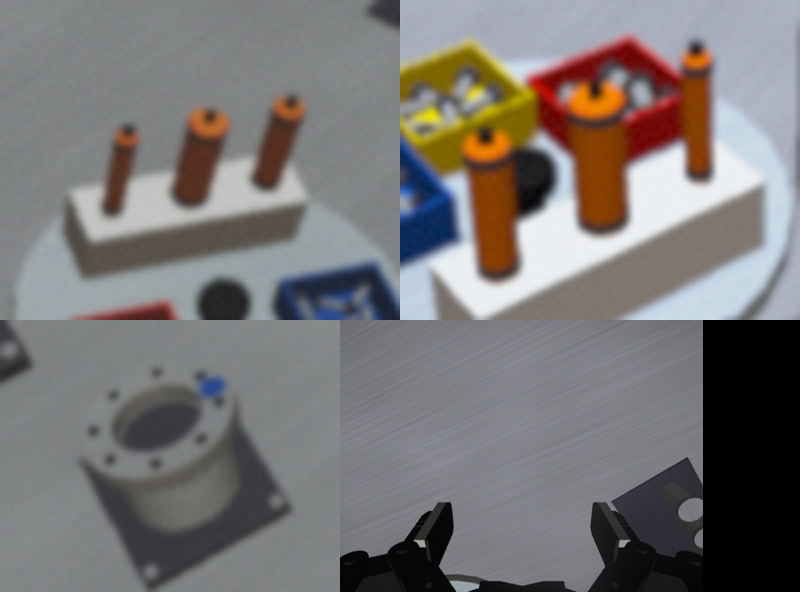

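The crop confirms the choice. In the scene view slim is at left, stout in the middle and mid at right, and in the side view mid is at left. The small nest's spot is at scene pixel (202,224).

```bash
python3 - <<'E'
from h import *
s,d=[np.load(n+".npy",allow_pickle=True).item() for n in("scene","side")]
sl=tri([ray(s,318.5,127.5),ray(d,195-50+698/4-100,262-40+125/4)])
st=tri([ray(s,338.1,123.5),ray(d,195-50+600/4-100,262-40+157/4)])
mi=np.array([522.4,323.9,116])
print(sl,st,mi, "rack dir",np.degrees(np.arctan2(*(mi-sl)[[1,0]])))
b=plane(s,374.4,164,60);k=plane(s,537*.64,252*.64,60);print("knob",k)
c=plane(s,186.5,236.8,86);p=plane(s,202,224,86);v=p-c;print("flange c",c,p,np.linalg.norm(v),"y dir deg",np.degrees(np.arctan2(v[1],v[0])))
for q in [(116/3.4,0)]: pass
cr=[plane(s,140+a/3.4,205+(e-320)/3.4,12) for a,e in((150,588),(290,508))]; e=cr[1]-cr[0]; print(cr,np.degrees(np.arctan2(e[1],e[0])))
E
```

```text
[464.03347762 223.04779269 110.32491531] [493.17909516 272.80878385 115.17288662] [522.4 323.9 116. ] rack dir 59.94060778436876
knob [574.79081344 223.13871018  60.        ]
flange c [ 488.03604754 -257.65206957   86.        ] [ 484.59147096 -208.49530968   86.        ] 49.27729853802144 y dir deg 94.00835244267549
[array([ 551.19613584, -323.61598019,   12.        ]), array([ 569.66976713, -209.29675573,   12.        ])] 80.82053405105991
```

move_arm([
  {"fingers": 0,"xyz": [-0.057,-0.011,0],"turn": 0},
  {"fingers": 0,"xyz": [-0.115,-0.022,0],"turn": 0},
  {"fingers": 0,"xyz": [-0.172,-0.033,0],"turn": 0},
  {"fingers": 0,"xyz": [-0.23,-0.044,0],"turn": 0},
  {"fingers": 0,"xyz": [-0.287,-0.055,0],"turn": 0},
  {"fingers": 0,"xyz": [-0.344,-0.066,0],"turn": 0},
  {"fingers": 0,"xyz": [-0.344,-0.066,0],"turn": 0},
], newtons=20)

```text
time_s: 1.02
eef_pos: [525.8, 320.7, 252.7]
eef_rot: [[-0.91, 0.414, 0.001], [0.414, 0.91, -0.001], [-0.001, -0.001, -1.0]]
ft_force: [-0.9, 0.4, -1.3]
gripper_width: 84.9
grip_force: 0.0
```

move_arm([
  {"fingers": 0,"xyz": [0,0,0],"turn": 0.18},
  {"fingers": 0,"xyz": [0,0,0],"turn": 0.36},
  {"fingers": 0,"xyz": [0,0,0],"turn": 0.54},
  {"fingers": 0,"xyz": [0,0,0],"turn": 0.72},
  {"fingers": 0,"xyz": [0,0,0],"turn": 0.9},
  {"fingers": 0,"xyz": [0,0,0],"turn": 1.08},
  {"fingers": 0,"xyz": [0,0,0],"turn": 1.26},
  {"fingers": 0,"xyz": [0,0,0],"turn": 1.44},
])

```text
time_s: 2.02
eef_pos: [521.0, 324.2, 252.9]
eef_rot: [[0.292, 0.957, -0.001], [0.957, -0.292, -0.0], [-0.001, -0.001, -1.0]]
ft_force: [-0.6, -0.8, 0.5]
gripper_width: 85.6
grip_force: 0.0
```

move_arm([
  {"fingers": 0,"xyz": [0,0,0],"turn": 0.18},
  {"fingers": 0,"xyz": [0,0,0],"turn": 0.227},
  {"fingers": 0,"xyz": [0,0,0],"turn": 0.227},
])

```text
time_s: 2.4
eef_pos: [521.2, 324.1, 253.0]
eef_rot: [[0.494, 0.87, -0.001], [0.87, -0.494, -0.0], [-0.001, -0.001, -1.0]]
ft_force: [0.3, -0.3, -0.4]
gripper_width: 85.4
grip_force: 0.0
```

```bash
python3 - <<'E'
from h import *
c=camera("wrist"); np.save("w1.npy",c,allow_pickle=True); save(c,"w1.png"); o=arm.observe()
print(o["time_s"],o["eef_pos"],o["eef_rot"],c["T"])
for i in orange(c): print(i[0].round(1),round(i[1],1),round(i[2],1),i[3].round(2))
print(proj(c,[522.4,323.9,116]))
E
```

```text
2.45 [521.37525124 324.01984899 253.05706967] [[ 4.93548381e-01  8.69717914e-01 -8.62958606e-04]
 [ 8.69718183e-01 -4.93548648e-01 -1.15282642e-04]
 [-5.26175433e-04 -6.93633229e-04 -9.99999621e-01]] [[ 8.69200657e-01 -4.67766459e-01 -1.60264650e-01  5.62081206e+02]
 [-4.94458357e-01 -8.22979196e-01 -2.79671553e-01  3.95954054e+02]
 [-1.07350097e-03  3.22334893e-01 -9.46625092e-01  3.73852526e+02]
 [ 0.00000000e+00  0.00000000e+00  0.00000000e+00  1.00000000e+00]]
[258.  186.5] 30.0 51.0 [0.02 1.  ]
[259. 240.] 32.4 38.0 [-0.37  0.93]
[261. 292.] 36.0 70.0 [0.04 1.  ]
[262.5 336. ] 14.0 19.0 [-1.    0.04]
[373.5 280.5] 75.0 75.0 [-0.71  0.7 ]
[258.14425162 183.36547958]
```

View pics/w1.png

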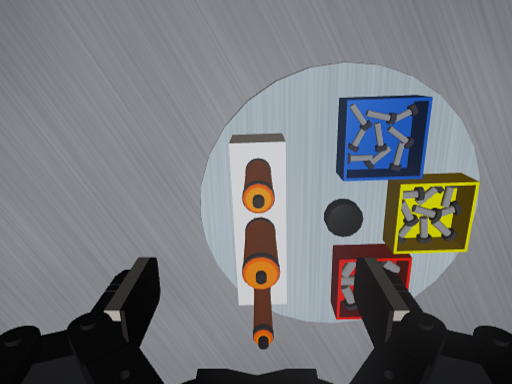

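The wrist picture shows mid's stub at (258,201), stout's at (261,277) and slim's at (263,341). The jaws straddle the row correctly.

```bash
python3 - <<'E'
from h import *
c=np.load("w1.npy",allow_pickle=True).item(); s,d=[np.load(n+".npy",allow_pickle=True).item() for n in("scene","side")]
P=[plane(c,*q,158) for q in((258.5,199.5),(261,276),(263.5,340))]
for p in P: print(p)
v=P[0]-P[2];print(np.degrees(np.arctan2(v[1],v[0])))
print("tri barrel",tri([ray(s,357.6,120.3),ray(d,168.1,272),ray(c,258,186.5)]))
R=arm.observe()["eef_rot"];e=arm.observe()["eef_pos"]
for t in(P[0],np.array([522.4,323.9,115])): print("tool shift",R.T@(t-e))
E
```

```text
[523.46401036 325.62288124 158.        ]
[495.80145837 273.07459277 158.        ]
[469.14058402 221.74379295 158.        ]
62.392744240589785
tri barrel [522.08407077 323.08707753 116.48507607]
tool shift [ 2.47510667  1.09139157 95.05504633]
tool shift [  0.47417048   1.04615463 138.05614685]
```

move_arm([
  {"fingers": 0,"xyz": [0.001,0.001,0.045],"turn": -0.02},
  {"fingers": 0,"xyz": [0.001,0.001,0.09],"turn": -0.02},
  {"fingers": 0,"xyz": [0.001,0.001,0.12],"turn": -0.02},
  {"fingers": 0,"xyz": [0.001,0.001,0.135],"turn": -0.02},
  {"fingers": 0,"xyz": [0.001,0.001,0.135],"turn": -0.02},
  {"fingers": 255,"xyz": [0.001,0.001,0.135],"turn": -0.02},
  {"fingers": 255,"xyz": [0.001,0.001,0.135],"turn": -0.02},
  {"fingers": 255,"xyz": [0.001,0.001,0.135],"turn": -0.02},
], newtons=20)

```text
time_s: 3.45
eef_pos: [524.2, 324.2, 119.4]
eef_rot: [[0.478, 0.879, 0.002], [0.879, -0.478, 0.001], [0.002, 0.001, -1.0]]
ft_force: [0.1, -0.2, 0.2]
gripper_width: 32.2
grip_force: 0.0
```

move_arm([
  {"fingers": 255,"xyz": [0,0,0],"turn": 0},
  {"fingers": 255,"xyz": [0,0,0],"turn": 0},
  {"fingers": 255,"xyz": [0,0,0],"turn": 0},
])

```text
time_s: 3.82
eef_pos: [524.0, 324.1, 119.1]
eef_rot: [[0.478, 0.879, 0.001], [0.879, -0.478, 0.001], [0.001, 0.001, -1.0]]
ft_force: [-1.2, -0.2, 4.9]
gripper_width: 21.4
grip_force: 21.7
```

move_arm([
  {"fingers": 255,"xyz": [0,0,-0.01],"turn": 0},
  {"fingers": 255,"xyz": [0,0,-0.02],"turn": 0},
  {"fingers": 255,"xyz": [0,0,-0.03],"turn": 0},
  {"fingers": 255,"xyz": [0,0,-0.03],"turn": 0},
])

```text
time_s: 4.32
eef_pos: [524.3, 324.3, 149.6]
eef_rot: [[0.478, 0.879, 0.002], [0.879, -0.478, 0.001], [0.002, 0.001, -1.0]]
ft_force: [0.0, -0.1, -0.9]
gripper_width: 21.3
grip_force: 21.2
```

```bash
python3 - <<'E'
from h import *
ims=[]
for n,p in(("scene",(523,325,130)),("side",(523,325,130))):
    c=camera(n); u,v=proj(c,p).astype(int); im=c["color"][max(v-50,0):v+50,max(u-60,0):u+60]; ims.append(cv2.resize(im,(400,330),interpolation=2))
cv2.imwrite("pics/d.png",np.hstack(ims)[:,:,::-1]); print(arm.observe()["eef_pos"])
E
```

```text
[523.60993117 323.92886428 148.46442449]
```

View pics/d.png

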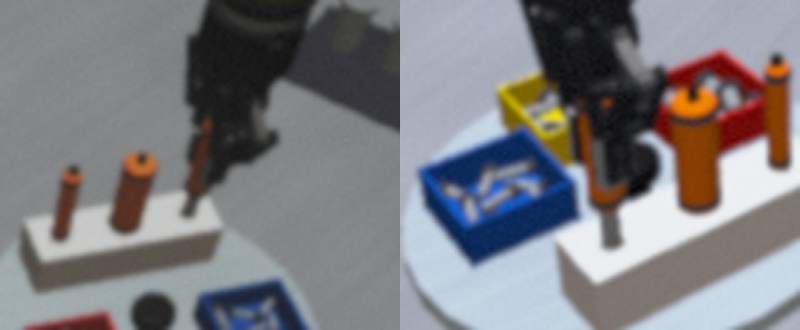

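The picture shows mid lifted about 30 mm, with its shank tip still in the hole (left panel (187,213), right panel (612,243)). The tool cannot tilt, so I'll tilt the probe in the fingers by swinging the grip on an arc about the hole.

move_arm([
  {"fingers": 255,"xyz": [0.005,0,0.0],"turn": 0},
  {"fingers": 255,"xyz": [0.01,0,0.0005],"turn": 0},
  {"fingers": 255,"xyz": [0.015,0,0.001],"turn": 0},
  {"fingers": 255,"xyz": [0.02,0,0.0025],"turn": 0},
  {"fingers": 255,"xyz": [0.024,0,0.0038],"turn": 0},
  {"fingers": 255,"xyz": [0.028,0,0.005],"turn": 0},
  {"fingers": 255,"xyz": [0.028,0,0.005],"turn": 0},
])

```text
time_s: 5.3
eef_pos: [537.2, 349.1, 143.2]
eef_rot: [[0.478, 0.879, 0.0], [0.879, -0.478, 0.001], [0.001, -0.0, -1.0]]
ft_force: [-3.5, -1.4, 0.9]
gripper_width: 21.7
grip_force: 21.8
```

```bash
python3 - <<'E'
from h import *
ims=[]
for n,p in(("scene",(530,335,130)),("side",(530,335,130))):
    c=camera(n); np.save(n+"2.npy",c,allow_pickle=True); u,v=proj(c,p).astype(int); print(u,v); im=c["color"][v-50:v+50,u-60:u+60]; ims.append(cv2.resize(im,(400,330),interpolation=2))
cv2.imwrite("pics/e.png",np.hstack(ims)[:,:,::-1]); print(arm.observe()["eef_pos"])
E
```

```text
362 116
160 268
[537.1221168  348.91397106 143.23530207]
```

View pics/e.png

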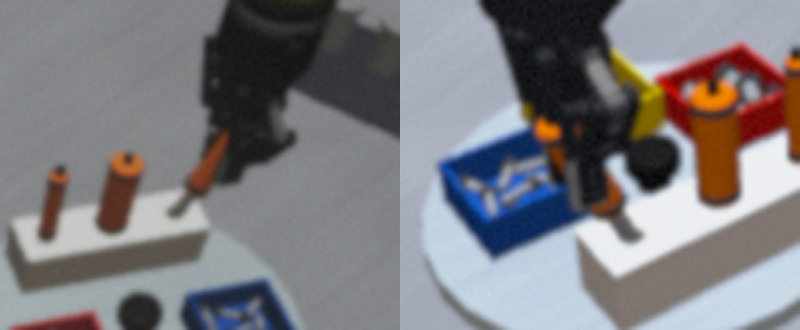

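The probe is now visibly tilted in the fingers, leaning away from its neighbours. Next I lift along its axis and carry it over with a firmer grip.

move_arm([
  {"fingers": 255,"xyz": [0.002,0,-0.005],"turn": 0},
  {"fingers": 255,"xyz": [0.006,0,-0.016],"turn": 0},
  {"fingers": 255,"xyz": [0.01,0,-0.035],"turn": 0},
  {"fingers": 255,"xyz": [0.01,0,-0.06],"turn": 0},
  {"fingers": 255,"xyz": [0.01,0,-0.09],"turn": 0},
  {"fingers": 255,"xyz": [0.01,0,-0.12],"turn": 0},
  {"fingers": 255,"xyz": [0.01,0,-0.145],"turn": 0},
  {"fingers": 255,"xyz": [0.01,0,-0.145],"turn": 0},
], newtons=40)

```text
time_s: 6.4
eef_pos: [544.0, 358.7, 292.2]
eef_rot: [[0.478, 0.879, 0.008], [0.879, -0.478, 0.004], [0.008, 0.005, -1.0]]
ft_force: [-0.4, -0.2, -1.6]
gripper_width: 21.2
grip_force: 39.2
```

move_arm([
  {"fingers": 255,"xyz": [-0.045,0.0165,0],"turn": -0.17},
  {"fingers": 255,"xyz": [-0.09,0.033,0],"turn": -0.34},
  {"fingers": 255,"xyz": [-0.135,0.0495,0],"turn": -0.51},
  {"fingers": 255,"xyz": [-0.18,0.066,0],"turn": -0.68},
  {"fingers": 255,"xyz": [-0.226,0.0825,0],"turn": -0.85},
  {"fingers": 255,"xyz": [-0.271,0.099,0],"turn": -1.02},
  {"fingers": 255,"xyz": [-0.316,0.1155,0],"turn": -1.19},
  {"fingers": 255,"xyz": [-0.361,0.132,0],"turn": -1.36},
])

```text
time_s: 7.4
eef_pos: [484.9, -24.3, 287.6]
eef_rot: [[-0.763, 0.647, 0.0], [0.647, 0.763, -0.0], [-0.0, 0.0, -1.0]]
ft_force: [0.3, -0.2, -0.3]
gripper_width: 21.4
grip_force: 39.2
```

move_arm([
  {"fingers": 255,"xyz": [-0.026,-0.041,0],"turn": -0.17},
  {"fingers": 255,"xyz": [-0.051,-0.081,0],"turn": -0.34},
  {"fingers": 255,"xyz": [-0.077,-0.122,0],"turn": -0.51},
  {"fingers": 255,"xyz": [-0.102,-0.162,0],"turn": -0.68},
  {"fingers": 255,"xyz": [-0.102,-0.162,0],"turn": -0.7},
  {"fingers": 255,"xyz": [-0.102,-0.162,0],"turn": -0.7},
  {"fingers": 255,"xyz": [-0.102,-0.162,0],"turn": -0.7},
])

```text
time_s: 8.28
eef_pos: [457.3, -211.1, 288.0]
eef_rot: [[-1.0, 0.008, -0.0], [0.008, 1.0, 0.001], [0.0, 0.001, -1.0]]
ft_force: [-0.5, 0.4, -1.4]
gripper_width: 21.2
grip_force: 39.4
```

```bash
python3 - <<'E'
from h import *
o=arm.observe(); print(o["time_s"],o["eef_pos"],o["eef_rot"].round(3),o["gripper_width"])
I={}
for n in("scene","side","wrist"):
    c=camera(n); np.save(n+"3.npy",c,allow_pickle=True); I[n]=c
    print(n,[(b[0].round(1),b[1]) for b in blue(c)],[(i[0].round(1),round(i[1],1),round(i[2],1)) for i in orange(c)], proj(c,o["eef_pos"]))
def crop(c,p,w,h,W,H):
    u,v=proj(c,p).astype(int); u0,v0=max(u-w,0),max(v-h,0); print("crop",u0,v0,u0+2*w,v0+2*h); return cv2.resize(c["color"][v0:v0+2*h,u0:u0+2*w],(W,H),interpolation=2)
p=o["eef_pos"]-[0,0,60]
A=crop(I["scene"],p,50,50,300,300); B=crop(I["side"],p,50,50,300,300)
cv2.imwrite("pics/f.png",np.hstack([np.vstack([A,B]),cv2.copyMakeBorder(cv2.resize(I["wrist"]["color"],(500,375)),0,225,0,0,0)])[:,:,::-1])
E
```

```text
8.275 [ 457.31371101 -211.13058655  287.95325343] [[-1.     0.008 -0.   ]
 [ 0.008  1.     0.001]
 [ 0.     0.001 -1.   ]] 21.173275515516366
scene [(array([202., 224.]), 18.5), (array([112., 168.]), 26.0), (array([374.8, 164.6]), 569.5)] [(array([182.8, 169.9]), 9.7, 32.6), (array([223.5,   8.5]), 17.0, 17.0), (array([317.9, 127.1]), 4.1, 18.5), (array([322.3, 175. ]), 26.2, 30.9), (array([338.2, 123.5]), 9.2, 22.0)] [181.30131413 168.65005848]
side [(array([135.5, 274. ]), 1140.0), (array([375.3, 174.3]), 25.5), (array([113.6, 124.3]), 30123.5)] [(array([203.9, 252.1]), 41.6, 45.7), (array([372.6, 101.8]), 57.7, 89.4)] [291.32840687 115.94868983]
wrist [(array([259.5, 192.5]), 284.5)] [(array([256.5, 317.5]), 66.2, 67.2), (array([257.3, 270.7]), 37.5, 52.1)] [257.52199866 286.31114199]
crop 135 135 235 235
crop 239 86 339 186
```

View pics/f.png

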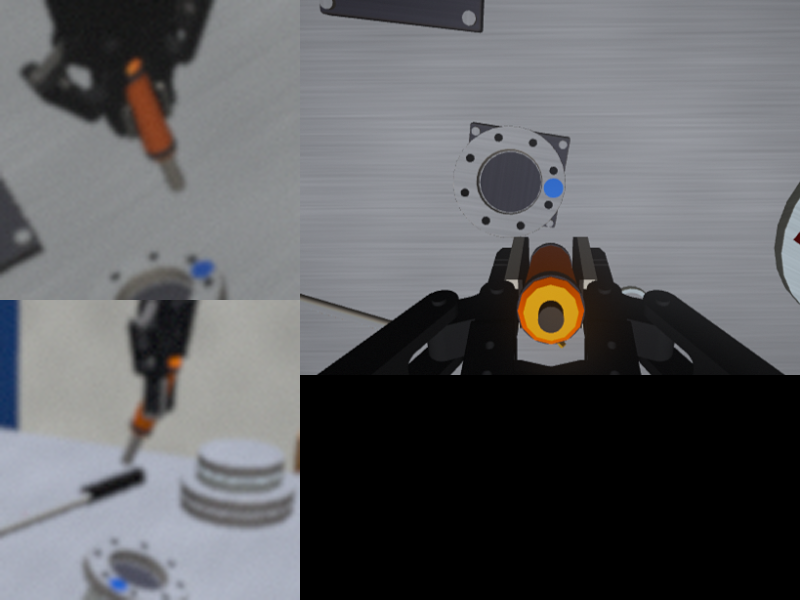

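This picture shows the tilted probe clear of everything. In the wrist view the blue spot is at (259.5,192.5) and the flange centre at about (215,186). The nest is yawed about 8°.

```bash
python3 - <<'E'
from h import *
s,d,w=[np.load(n+"3.npy",allow_pickle=True).item() for n in("scene","side","wrist")]
ds=blue(d); sub=dict(d); print([x[0] for x in ds])
spot=tri([ray(s,202,224),ray(w,259.5,192.5)]); sp3=tri([ray(s,202,224),ray(w,259.5,192.5),ray(d,278.3,180.3)])
print("spot",spot,sp3,plane(w,259.5,192.5,86))
W=lambda x,y,z:plane(w,(x-300)*1.024,y*1.024,z)
A,B,C=W(475,131,12),W(563,145,12),W(550,225,12); print(A,B,C)
for v in(B-A,B-C): print(np.degrees(np.arctan2(v[1],v[0])))
fc=W(510.5,182,86); v=plane(w,259.5,192.5,86)-fc; print("flange",fc,np.degrees(np.arctan2(v[1],v[0])),np.linalg.norm(v))
foot=tri([ray(s,193.7,197),ray(d,281,139.3)]); top=tri([ray(s,179.7,157),ray(d,298,106)])
e=arm.observe()["eef_pos"];g=e-[0,0,3]; a=top-foot
print("foot",foot,"top",top,np.linalg.norm(a),a/np.linalg.norm(a)); b=g-foot; print("grasp-foot",b,np.linalg.norm(b),np.degrees(np.arctan2(-b[0],b[2])), proj(s,foot)-[193.7,197],proj(d,foot)-[281,139.3])
# 2D line in scene from orange mask vs predicted for tilt angles
o=[i for i in orange(s) if abs(i[0][0]-182.8)<3][0]; print("scene axis",o[3])
for t in(14,17,20,23,26):
    ax=np.array([-np.sin(np.radians(t)),0,np.cos(np.radians(t))]); q=proj(s,g-38*ax)-proj(s,g+38*ax); print(t,q/np.linalg.norm(q),(g-75*ax).round(1),proj(s,g-75*ax).round(1),proj(d,g-75*ax).round(1))
E
```

```text
[array([135.49066162, 273.97921753]), array([375.25003052, 174.25001526]), array([113.61930847, 124.33218384])]
spot [ 485.97641037 -208.739397     88.57645417] [ 485.30031304 -208.70474507   87.50981015] [ 486.98526301 -208.36288575   86.        ]
[ 440.38425709 -300.46167968   12.        ] [ 458.16197841 -195.89694715   12.        ] [ 564.1232712  -212.46819652   12.        ]
80.35104040246564
171.11153041715176
flange [ 480.14673432 -251.95582982   86.        ] 81.08453451749392 44.12607219643398
foot [ 484.66170065 -212.86870469  215.30904411] top [ 444.43111017 -206.54391199  315.38933368] 108.0489138111776 [-0.37233683  0.05853638  0.92624984]
grasp-foot [-27.18038632   1.6312455   69.98711514] 75.09747431475083 21.22431390599952 [-0.26257504 -0.1502952 ] [-0.21199143  0.08442768]
scene axis [0.30692646 0.95173323]
14 [0.37954276 0.9251742 ] [ 475.6 -211.2  212.5] [191.8 194.5] [283.5 140.9]
17 [0.39815083 0.91731996] [ 479.4 -211.2  213.6] [192.7 195.3] [282.3 140.4]
20 [0.41529875 0.90968508] [ 483.1 -211.2  214.8] [193.7 196.1] [281.1 139.8]
23 [0.43121798 0.90224778] [ 486.8 -211.2  216.3] [194.6 196.8] [279.9 139.1]
26 [0.44609995 0.89498315] [ 490.4 -211.2  217.9] [195.5 197.5] [278.8 138.4]
```

move_arm([
  {"fingers": 255,"xyz": [0.003,0.008,0.03],"turn": 0.1},
  {"fingers": 255,"xyz": [0.003,0.008,0.06],"turn": 0.155},
  {"fingers": 255,"xyz": [0.003,0.008,0.09],"turn": 0.155},
  {"fingers": 255,"xyz": [0.003,0.008,0.114],"turn": 0.155},
  {"fingers": 255,"xyz": [0.003,0.008,0.114],"turn": 0.155},
  {"fingers": 255,"xyz": [0.003,0.008,0.114],"turn": 0.155},
])

```text
time_s: 9.18
eef_pos: [455.1, -204.2, 175.1]
eef_rot: [[-0.987, 0.163, 0.001], [0.163, 0.987, -0.001], [-0.001, -0.0, -1.0]]
ft_force: [-0.2, -0.4, -0.4]
gripper_width: 21.4
grip_force: 39.4
```

```bash
python3 - <<'E'
from h import *
o=arm.observe(); print(o["time_s"],o["eef_pos"],o["eef_rot"].round(3))
I={}
for n in("scene","side","wrist"):
    c=camera(n); np.save(n+"4.npy",c,allow_pickle=True); I[n]=c
    print(n,[(b[0].round(1),b[1]) for b in blue(c)])
def crop(c,p,w,h,W,H):
    u,v=proj(c,p).astype(int); u0,v0=max(u-w,0),max(v-h,0); print("crop",u0,v0,u0+2*w,v0+2*h); return cv2.resize(c["color"][v0:v0+2*h,u0:u0+2*w],(W,H),interpolation=2)
p=np.array([475,-208,120.])
A=crop(I["scene"],p,40,40,400,400); B=crop(I["side"],p,40,40,400,400)
cv2.imwrite("pics/g.png",np.hstack([A,B])[:,:,::-1])
E
```

```text
9.175 [ 455.11002777 -204.23341216  175.14004668] [[-0.987  0.163  0.001]
 [ 0.163  0.987 -0.001]
 [-0.001 -0.    -1.   ]]
scene [(array([202., 224.]), 18.5), (array([112., 168.]), 26.0), (array([374.8, 164.7]), 573.0)]
side [(array([135.6, 274.2]), 1137.0), (array([375.5, 174.5]), 26.0), (array([113.6, 124.3]), 30123.5)]
wrist [(array([258.4, 243.9]), 339.5)]
crop 158 174 238 254
crop 241 130 321 210
```

View pics/g.png

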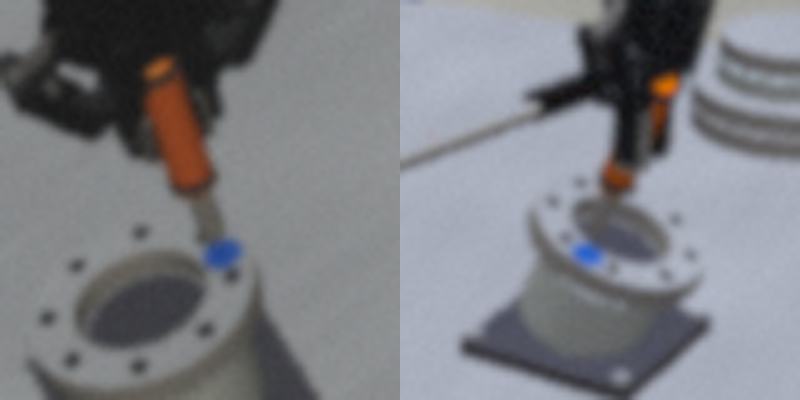

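Here the foot hovers just above the spot. In the scene panel the foot is at about (211,238) and the spot at (222,254). In the side panel the foot is at about (600,215) and the spot at (587,254).

```bash
python3 - <<'E'
from h import *
s,d,w=[np.load(n+"4.npy",allow_pickle=True).item() for n in("scene","side","wrist")]
def cen(c,u,v,r=10):
    h=cv2.cvtColor(c["color"],cv2.COLOR_RGB2HSV)[v-r:v+r,u-r:u+r]; m=cv2.inRange(h,(100,80,40),(125,255,255)); q=cv2.moments(m,True); return np.array([u-r+q["m10"]/q["m00"],v-r+q["m01"]/q["m00"]])
cs,cd=cen(s,202,224),cen(d,278,181); cw=blue(w)[0][0]
print(cs,cd,cw)
sp=tri([ray(s,*cs),ray(d,*cd),ray(w,*cw)]);sp2=tri([ray(s,*cs),ray(d,*cd)]);print("spot all",sp,"s+d",sp2)
w3=np.load("wrist3.npy",allow_pickle=True).item(); print("two wrists",tri([ray(w,*cw),ray(w3,*blue(w3)[0][0])]))
foot=tri([ray(s,158+21.1,174+23.8),ray(d,241+20,130+21.5)]) if 0 else tri([ray(s,158+211/5,174+238/5),ray(d,241+202/5,130+215/5)])
print("foot",foot)
R=arm.observe()["eef_rot"];g=arm.observe()["eef_pos"]-[0,0,3]
for t in(17,20,23):
    ax=np.array([-.987*np.sin(np.radians(t)),.163*np.sin(np.radians(t)),np.cos(np.radians(t))]);f=g-75*ax
    print(t,f.round(1),((proj(s,f)-[158,174])*5).round(),((proj(d,f)-[241,130])*5).round(), "edge",((proj(d,f-[0,0,0]+5*np.array([0,0,-.3]))-[241,130])*5).round())
E
```

```text
[201.86111111 224.38888889] [278.13333333 180.1       ] [258.37792969 243.89837646]
spot all [ 484.41904459 -209.00837404   86.29332337] s+d [ 485.44231294 -209.79327311   87.10914357]
two wrists [ 493.02923855 -208.94340703   67.54944309]
foot [ 482.44176759 -214.61552329  107.55768408]
17 [ 476.9 -208.2  100.9] [208. 225.] [199. 234.] edge [199. 236.]
20 [ 480.6 -208.8  102.1] [211. 229.] [193. 230.] edge [193. 232.]
23 [ 484.2 -209.4  103.6] [214. 233.] [188. 226.] edge [188. 229.]
```

move_arm([
  {"fingers": 255,"xyz": [0.001,0.0005,0.003],"turn": 0},
  {"fingers": 255,"xyz": [0.0,0.0005,0.006],"turn": 0},
  {"fingers": 255,"xyz": [-0.001,0.0005,0.008],"turn": 0},
  {"fingers": 255,"xyz": [-0.002,0.0005,0.011],"turn": 0},
  {"fingers": 255,"xyz": [-0.002,0.0005,0.011],"turn": 0},
])

```text
time_s: 9.95
eef_pos: [456.3, -204.1, 162.9]
eef_rot: [[-0.987, 0.163, -0.001], [0.163, 0.987, 0.0], [0.001, 0.0, -1.0]]
ft_force: [0.4, 1.0, -0.4]
gripper_width: 21.2
grip_force: 39.4
```

```bash
cat > look.py <<'E'
from h import *
import sys
F=[];I={}
for n in("scene","side","wrist"):
    I[n]=camera(n); F.append(arm.observe()["ft_force"])
for k in range(3): camera("wrist"); F.append(arm.observe()["ft_force"])
o=arm.observe(); print(o["time_s"],o["eef_pos"].round(1),"F",np.mean(F,0).round(2),np.std(F,0).round(2))
def cen(c,u,v,r=10):
    h=cv2.cvtColor(c["color"],cv2.COLOR_RGB2HSV)[v-r:v+r,u-r:u+r]; m=cv2.inRange(h,(100,80,40),(125,255,255)); q=cv2.moments(m,True); return np.array([u-r+q["m10"]/q["m00"],v-r+q["m01"]/q["m00"]]).round(2),q["m00"]
print(cen(I["scene"],202,224),cen(I["side"],278,181),[b for b in blue(I["wrist"])])
if len(sys.argv)>1:
    A=cv2.resize(I["scene"]["color"][190:240,175:225],(400,400),interpolation=2);B=cv2.resize(I["side"]["color"][145:195,255:305],(400,400),interpolation=2)
    cv2.imwrite("pics/"+sys.argv[1],np.hstack([A,B])[:,:,::-1])
E
python3 look.py h.png
```

```text
10.25 [ 456.5 -204.1  163.4] F [ 0.08 -0.11 -1.18] [0.33 0.55 0.72]
(array([202.15, 224.96]), 27.0) (array([277.7 , 180.65]), 20.0) [(array([257.15478516, 248.16625977]), 132.5)]
```

View pics/h.png

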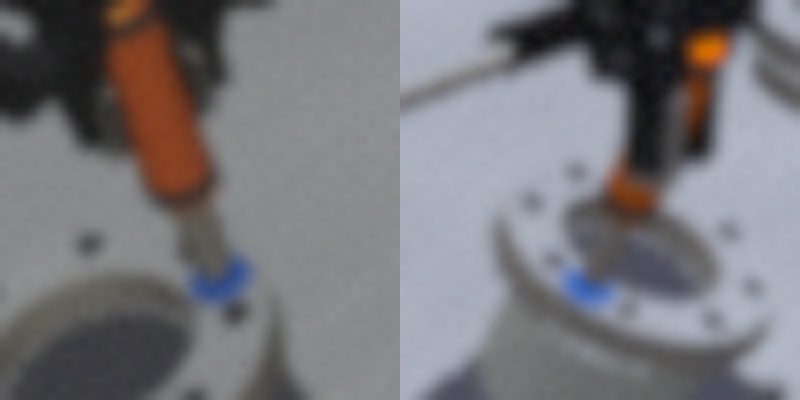

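The foot is right at the spot in both views: scene (219,280) and side (600,280), against the spot at (217,276) and (585,281). Now I press along the normal in small steps.

move_arm([
  {"fingers": 255,"xyz": [-0.0007,0,0.002],"turn": 0},
  {"fingers": 255,"xyz": [-0.0014,0,0.0038],"turn": 0},
  {"fingers": 255,"xyz": [-0.0014,0,0.0038],"turn": 0},
])

```text
time_s: 10.62
eef_pos: [457.8, -204.3, 159.5]
eef_rot: [[-0.987, 0.163, -0.0], [0.163, 0.987, -0.0], [0.0, -0.0, -1.0]]
ft_force: [-0.8, 0.6, 0.5]
gripper_width: 20.9
grip_force: 39.5
```

```bash
python3 look.py
```

```text
10.925 [ 457.8 -204.3  159.6] F [-0.63  0.05  0.53] [0.48 0.64 0.5 ]
(array([202.32, 225.42]), 19.0) (array([277.42, 180.89]), 19.0) [(array([257.1713562 , 248.20257568]), 121.0)]
```

move_arm([
  {"fingers": 255,"xyz": [-0.0007,0,0.0019],"turn": 0},
  {"fingers": 255,"xyz": [-0.0007,0,0.0019],"turn": 0},
])

```text
time_s: 11.18
eef_pos: [458.5, -204.4, 157.6]
eef_rot: [[-0.987, 0.163, -0.0], [0.163, 0.987, -0.0], [0.0, -0.0, -1.0]]
ft_force: [-1.2, 0.5, 2.1]
gripper_width: 21.0
grip_force: 39.6
```

```bash
python3 look.py
```

```text
11.475 [ 458.5 -204.4  157.6] F [-1.17  0.25  1.96] [0.53 0.19 0.46]
(array([202.95, 225.57]), 21.0) (array([277.53, 181.42]), 19.0) [(array([257.84912109, 248.43788147]), 122.0)]
```

move_arm([
  {"fingers": 255,"xyz": [-0.0004,0,0.001],"turn": 0},
  {"fingers": 255,"xyz": [-0.0006,0,0.0017],"turn": 0},
  {"fingers": 255,"xyz": [-0.0006,0,0.0017],"turn": 0},
])

```text
time_s: 11.85
eef_pos: [459.1, -204.5, 155.9]
eef_rot: [[-0.987, 0.163, 0.0], [0.163, 0.987, -0.0], [-0.0, 0.0, -1.0]]
ft_force: [-0.9, 0.9, 2.5]
gripper_width: 21.1
grip_force: 39.7
```

```bash
python3 look.py i.png
```

```text
12.15 [ 459.1 -204.5  156. ] F [-1.15  0.28  3.12] [0.49 0.53 0.35]
(array([203.14, 226.36]), 22.0) (array([277.29, 181.82]), 17.0) [(array([257.84912109, 248.43788147]), 122.0)]
```

View pics/i.png

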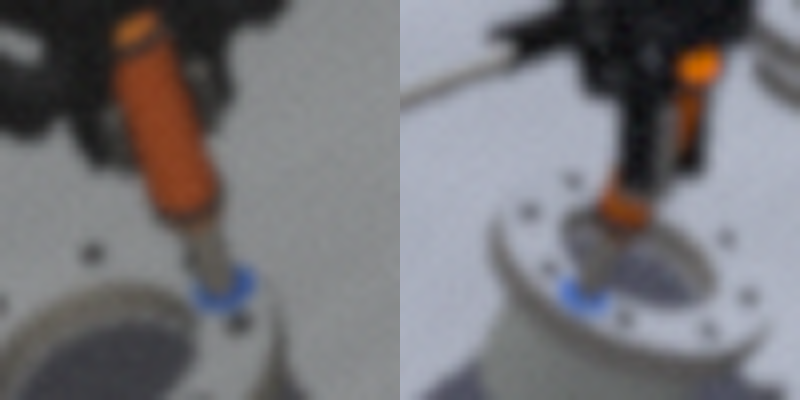

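The foot sits inside the blue spot, with blue showing on both sides (scene (222,290), side (585,293)). The push is about 4.5 N along the normal, so the flange has sunk about 5 mm.

```bash
python3 -c "
from station import ticket
print(ticket.hand_in())"
```

```text
the job is handed in; nothing more can be done
None
```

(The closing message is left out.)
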